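# Move the jammed counting cup to the slanted holder

## Task

The aluminium counting cup is jammed in the upright storage socket: work it loose by twisting it back and forth while drawing it up gently, so that the sprung ring is not dragged up out of its block. Then set it in the slanted holder and twist it down, pressing gently so that the holder's spring is never pushed to its stop, until it sits fully home on the holder's floor, and let go. Leave the other things on the table where they are.

Things in the scene. Friction and masses are not known exactly. Their poses are not given: they have to be found in the camera images.
- cup_mid (a point): The counting cup: plain round aluminium, 56 mm outside, 95 mm tall, about 0.16 kg, lower half solid, top 45 mm hollow with a 3 mm wall. Its lowest 16 mm taper to a 50 mm foot. The point is on its axis half-way up, 47.5 mm above its underside; z points out of the mouth. It starts fully down in the storage socket.
- socket_seat (a point): Middle of the storage socket's inner floor, z up, 22 mm above the table: an upright aluminium ring, 74 mm outside, 60 mm bore, on a flat plywood block 125 x 115 x 16 mm.
- socket_rim (a point): Centre of the storage socket's mouth, 36 mm above its floor. Three sprung rubber balls in the wall, 12 mm below the mouth, squeeze the cup: they hold it with 20 to 30 N against a straight pull, but with far less in the lifting direction while the cup is being turned.
- socket (a joint): How far (m) the whole storage ring has been dragged up out of its block against its hold-down spring: 0 at rest, stop at 0.012. It starts to lift at about 8 N and has risen 8 mm at about 15 N. The ring cannot turn.
- holder_seat (a point): Middle of the slanted holder's inner floor, where the cup's underside must rest, 78 mm above the table. z is the holder's axis, out of its mouth, leaning 32 degrees from vertical towards the robot's side (the stand's -x). An aluminium ring like the storage one (74 mm outside, 60 mm bore) on a plywood stand with a 130 x 115 mm foot. The point moves with the ring.
- holder_rim (a point): Centre of the slanted holder's mouth, 36 mm from its floor along the axis; a cup fully home stands 59 mm out of it. Three sprung rubber balls in the wall, 12 mm inside the mouth, grip first the taper, then the full width: 20 to 30 N against a straight push, far less along the axis while the cup is being turned.
- holder (a joint): How far (m) the holder ring has been pressed down along its axis on its spring: 0 at rest, stop at 0.012. It starts to sink at about 5 N, then yields 1 mm per N (about 17 N at the stop). It springs back, cup and all, when the cup is let go; lifting a seated cup while it is still gripped draws it out again. It cannot turn.
- mug: White mug with a handle, 72 mm across, 85 mm tall; origin at the centre of its underside. A bystander.
- paste_jar: Small closed jar, 48 mm across, 70 mm tall; origin at the centre of its underside. A bystander.
- tape_roll: Cardboard ring lying flat, 90 mm across, 24 mm high; origin at the centre of its underside. A bystander.
- bar_a: Wrapped bar, 160 x 36 x 16 mm, lying on the cardboard counting sheet; origin at the centre of its underside. A bystander.
- bar_b: Second wrapped bar, like the first. A bystander.
- cup: The same counting cup; origin at the centre of its underside.
Not all that is in view belongs to the job. What is shaped like the cup but red is not meant. What is shaped like the part that bears holder_seat but blue is not meant.

How it is judged:
On the way:
1. the cup is drawn up clear of the storage socket (its foot above the socket's rim) (z of cup_mid in the frame of socket_seat above 0.0835 m), for 0.1 s.
At the end, for the whole second after the job is handed in: The cup stands in the slanted holder with its underside within about 2 mm of the holder's floor, on the holder's axis (within 5 mm and 0.08 rad), at rest and released; the holder ring is sprung back (pressed in less than 6 mm) and the storage ring is down in its block (z of cup_mid in the frame of holder_seat between 0.044 and 0.0497 m and x of cup_mid in the frame of holder_seat between -0.005 and 0.005 m and y of cup_mid in the frame of holder_seat between -0.005 and 0.005 m and angle between the z axis of cup_mid and the z axis of holder_seat, either way round below 0.08 rad and value of joint holder below 0.006 m and value of joint socket below 0.003 m and linear speed of cup below 0.02 m/s); the robot touches nothing.
It fails at once if the storage ring is dragged more than 8 mm up out of its block (value of joint socket above 0.008 m).
It fails at once if the holder's spring is pushed to its stop (more than 11 mm) (value of joint holder above 0.011 m).
It fails at once if one of the other things is shifted by more than 30 mm (distance of any of mug, paste_jar, tape_roll, bar_a, bar_b from where it was at the start of the episode above 0.03 m).
It also fails if it takes over 56 s, if anything falls off the work surface, if the arm or the gripper's body presses on something with over 40 N, if the wrist force passes 120 N, or if a joint passes its speed limit or range.

## Robot

A 6-joint arm with a two-finger parallel gripper is mounted at the origin on the work surface. World frame = base frame: x ahead of the robot, y to its left, z up, the work surface at z = 0. Lengths are in m, angles in rad, forces in N, time in s.
With the tool pointing down it reaches from about 0.325 to 0.85 m from the base axis. Payload 4.4 kg.
Tool frame: the origin (TCP) lies between the finger pads; the fingertips stand 25 mm ahead of it and the grasp point (between the pads) lies 6 mm ahead of it; z points along the fingers, y is the line along which they close (so a half turn about z gives the same grasp; the last joint's range is limited). The gripper opens to 94 mm and grips with 3 to 60 N. Pads are 16 mm wide; open, the fingers measure 119 mm over their backs; the gripper's body (75 mm by 177 mm) begins 78 mm behind the grasp point.
Start: joints at [-0.15, 0.207, 1.542, -0, 1.393, -0.15], TCP at [0.575, -0, 0.23] pointing down, gripper open.
Joint ranges: [-2.73, 2.73], [-0.86, 2.22], [0.23, 2.46], [-1.11, 4.25], [0.08, 2.63], [-2.82, 2.82]. Speed limits (rad/s): [2.79, 2.79, 3.14, 3.14, 3.14, 3.14].

## Interface

Orientations are given as a 3x3 rotation matrix whose columns are the frame's x, y, z axes.
In Python, from workcell import bot, effector, optics, models, telemetry gives the robot as it stands. Calls block until the motion is done:
- bot.move_pose(position, orientation): joint-space move of the TCP to a pose.
- bot.move_linear(position, ori=None, feed=0.15): straight line of the TCP; ori=None keeps the orientation; feed is the mean speed in m/s.
- bot.goto_joints(angles): joint-space move.
- effector.grip(opening, effort=None): opening from 0.0 (shut) to 1.0 (fully open); effort is the grip in N (None keeps the last); returns when the fingers have stopped.
- bot.dwell(seconds).
- bot.inverse_kinematics(position, orientation): joint angles nearest the present ones, or None.
- optics.camera(name): name is "scene" or "side" or "wrist"; returns (picture, depth): 420x560x3 uint8, red, green, blue; 420x560 float32, m along the optical axis (not along the pixel's ray), 0 where there is no reading.
- optics.camera_params(name): a dict with "fx", "fy", "cx", "cy" (pixels), "dist" ([k1, k2, p1, p2, k3] as OpenCV has them; the pictures are not rectified), "position" and "attitude" of the camera in the world; the wrist camera has in their place "tool_from_camera" (4x4, takes a point from camera to tool coordinates, whose origin is the TCP and whose axes are the flange's). Camera axes: x right, y up, looking along -z (the intrinsics and any distortion apply to the point x, -y, -z); pixel columns grow to the right and rows downward; lengths in m; the calibration is good to about 2 mm. A picture is of the moment at which its call begins: read the wrist's pose just before it. camera_params takes no time and is no camera call.
A pose or a line that the arm cannot do raises bot.PlanningError and nothing moves.
- bot.close_job(): hands the job in; it is judged then, once.
Trained networks look in the newest picture that a camera, given by its name, has taken for a name from the list of things; names that differ only in an ending like _2 or _b are one class to them, and where a whole thing is asked for, a point or a joint stands for the part that bears it (a point fixed in the world has none). Each returns a list of dicts, best first, with "p" (0 to 1); they miss things now and then, are a little off and sometimes report something else, mostly with a low value. They report only what shows in the picture. A call takes as long as a camera call. They do not tell look-alikes from the thing itself.
- models.recognise(camera, label): "location" ([x, y, z] in m, in world coordinates, good to about 4 mm: the middle of the surface that is visible of it).
- models.cut_out(camera, label): "pixels" (420x560 bool, what is visible of it).
- models.spot_point(camera, label): "location" ([x, y, z] in m, in world coordinates, good to about 4 mm: a listed point, or the origin of a listed thing).
Readings, each from a call of its own:
- telemetry.read_t(): time.
- telemetry.read_joints(): joint angles.
- telemetry.read_qvel(): joint speeds.
- telemetry.read_joint_torque(): joint torques, N m.
- telemetry.read_eef_pos(): TCP position.
- telemetry.read_tool_rot(): TCP orientation.
- telemetry.read_wrist_force(): force on the tool from outside, world axes, zero at the start.
- telemetry.read_ft_torque(): the same for the moment, N m.
- telemetry.read_opening(): opening from 0.0 (shut) to 1.0 (fully open).
- telemetry.read_grip_force(): force on a finger pad.
Only numpy, scipy, OpenCV 4.12 (cv2) and the standard library are available. Lean on these libraries where they do the work, as an engineer would, in place of code of your own. Each camera call takes 0.05 s, during which the arm holds its last target. There are 200 camera calls.

## Working session

There is one attempt and no reset: what is moved stays moved. The work goes in short steps, each a Python script; the robot and the scene stay as the last script left them, time stands still between calls to the robot, and variables do not carry over. Pictures are saved under pics/ and viewed, at most 10 in all, crops included, and the job is handed in when it is done.

```bash
mkdir -p pics; ls; python3 - <<'E'
from workcell import bot, effector, optics, models, telemetry
import cv2,numpy as np
ims=[]
for c in ("scene","side"):
    im,d=optics.camera(c); cv2.imwrite(f"pics/{c}.png",im[:,:,::-1]); np.savez(f"{c}.npz",im=im,d=d)
    p=optics.camera_params(c); print(c,{k:np.round(v,3).tolist() for k,v in p.items()})
    for l in ("cup_mid","socket_seat","socket_rim","holder_seat","holder_rim","mug","paste_jar","tape_roll","bar_a"):
        print(l,[(np.round(r["location"],3).tolist(),round(r["p"],2)) for r in models.spot_point(c,l)])
print(telemetry.read_t())
E
```

```text
pics
scene {'fx': 416.873, 'fy': 416.873, 'cx': 281.363, 'cy': 210.48, 'dist': [-0.081, 0.0, 0.0, 0.0, 0.0], 'position': [0.999, -0.489, 1.17], 'attitude': [[0.651, -0.636, 0.415], [0.759, 0.537, -0.369], [0.012, 0.555, 0.832]]}
cup_mid [([0.451, -0.177, 0.046], 0.92), ([0.586, -0.192, 0.071], 0.9)]
socket_seat [([0.581, -0.183, 0.021], 0.58)]
socket_rim [([0.585, -0.188, 0.055], 0.69), ([0.394, -0.407, 0.006], 0.32)]
holder_seat [([0.534, 0.172, 0.082], 0.77)]
holder_rim [([0.511, 0.171, 0.109], 0.7)]
mug [([0.404, -0.02, 0.001], 0.62)]
paste_jar [([0.707, -0.008, 0.001], 0.51)]
tape_roll [([0.704, 0.284, 0.0], 0.81), ([0.388, -0.408, 0.005], 0.58)]
bar_a [([0.411, -0.346, 0.004], 0.64), ([0.39, -0.41, 0.006], 0.61)]
side {'fx': 387.679, 'fy': 387.679, 'cx': 284.375, 'cy': 213.553, 'dist': [-0.073, 0.0, 0.0, 0.0, 0.0], 'position': [0.353, 0.865, 0.584], 'attitude': [[-0.991, 0.087, -0.099], [-0.129, -0.495, 0.859], [0.026, 0.864, 0.502]]}
cup_mid [([0.588, -0.187, 0.071], 0.82), ([0.452, -0.177, 0.05], 0.82), ([0.713, -0.002, -0.004], 0.71), ([0.591, -0.188, 0.023], 0.45)]
socket_seat [([0.589, -0.186, 0.024], 0.52)]
socket_rim [([0.587, -0.186, 0.06], 0.75), ([0.389, -0.412, 0.003], 0.26)]
holder_seat [([0.223, 0.385, 0.077], 0.95), ([0.53, 0.171, 0.074], 0.89), ([0.586, -0.19, 0.024], 0.32)]
holder_rim [([0.511, 0.177, 0.111], 0.88), ([0.205, 0.393, 0.109], 0.74), ([0.407, -0.349, 0.004], 0.62)]
mug [([0.401, -0.022, -0.004], 0.79)]
paste_jar [([0.712, -0.003, -0.003], 0.57), ([0.51, 0.174, 0.107], 0.34)]
tape_roll [([0.704, 0.285, -0.0], 0.92)]
bar_a [([0.586, -0.184, 0.056], 0.74), ([0.389, -0.413, 0.003], 0.69), ([0.407, -0.348, 0.006], 0.47)]
1.0
```

View pics/scene.png

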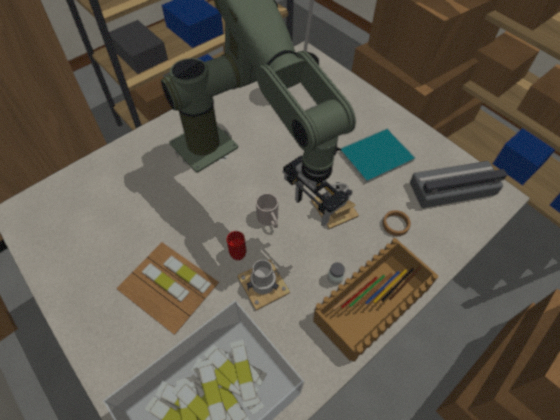

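View pics/side.png

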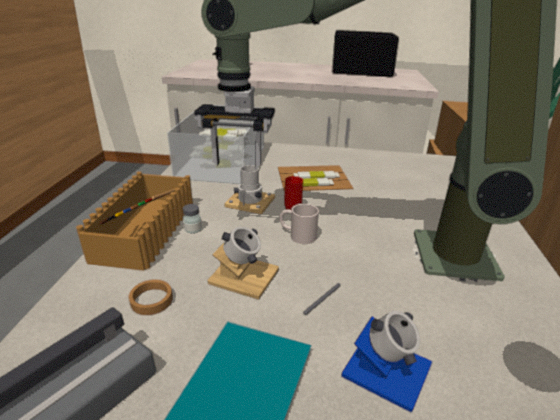

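Cup candidates: the aluminium cup in the socket at scene (262,275) / side (250,183), and the red cup at scene (237,245) / side (293,193). I choose the aluminium one. Holder candidates: the plywood stand at side (240,250), and the blue one at side (395,340). I choose plywood. Next I look at both from close up.

```bash
cat > h.py <<'E'
from workcell import bot, effector, optics, models, telemetry
import cv2,numpy as np
from scipy.optimize import least_squares
from scipy.spatial.transform import Rotation as Ro
def Rt(a,yaw,ref=(0,1,0)):
    "tool z = -a (a: cup/holder axis), yaw about the tool z; yaw 0 has tool y near ref"
    z=-np.array(a,float)/np.linalg.norm(a); y=np.array(ref,float); y-=z*(y@z); y/=np.linalg.norm(y)
    return np.c_[np.cross(y,z),y,z]@Ro.from_euler('z',yaw).as_matrix()
def wrist_cloud():
    T=np.eye(4); T[:3,:3]=np.array(telemetry.read_tool_rot()).reshape(3,3); T[:3,3]=telemetry.read_eef_pos()
    im,d=optics.camera("wrist"); p=optics.camera_params("wrist")
    K=np.array([[p["fx"],0,p["cx"]],[0,p["fy"],p["cy"]],[0,0,1]])
    v,u=np.mgrid[:420,:560]; uv=np.c_[u.ravel(),v.ravel()].astype(np.float32)[:,None]
    n=cv2.undistortPoints(uv,K,np.array(p["dist"]))[:,0]; dd=d.ravel()
    P=np.c_[n[:,0]*dd,-n[:,1]*dd,-dd,np.ones(len(dd))]
    W=(T@np.array(p["tool_from_camera"])@P.T).T[:,:3]
    return im,d,np.where(dd[:,None]>0,W,np.nan).reshape(420,560,3)
def circ(P,r=None):
    f=(lambda q:np.hypot(P[:,0]-q[0],P[:,1]-q[1])-q[2])
    return least_squares(f,[*np.median(P,0),0.03],loss='soft_l1',f_scale=.001).x
E
python3 - <<'E'
from h import *
print(np.round(telemetry.read_tool_rot(),2).tolist(),np.round(optics.camera_params("wrist")["tool_from_camera"],3).tolist())
C=np.array([.587,-.187]); S=np.array([.532,.1715,.078]); a=np.array([-np.sin(.5585),0,np.cos(.5585)])
J=lambda q: None if q is None else np.round(q,2).tolist()
for y in np.arange(-180,181,30):
    print(y,J(bot.inverse_kinematics([*C,.3],Rt([0,0,1],np.radians(y)))),J(bot.inverse_kinematics(S+a*.07,Rt(a,np.radians(y)))),J(bot.inverse_kinematics(S+a*.22,Rt(a,np.radians(y)))))
E
```

```text
[[-0.0, 1.0, -0.0], [1.0, 0.0, -0.0], [-0.0, -0.0, -1.0]] [[0.001, 0.974, 0.227, 0.066], [1.0, -0.0, -0.001, -0.0], [-0.001, 0.227, -0.974, -0.153], [0.0, 0.0, 0.0, 1.0]]
-180 [-0.45, 0.25, 1.35, -0.0, 1.55, 1.12] [0.25, -0.06, 2.15, -0.26, 0.52, 2.01] [0.32, -0.44, 2.15, -0.21, 0.91, 1.97]
-150 [-0.45, 0.25, 1.35, -0.0, 1.55, 1.65] [0.25, -0.06, 2.15, -0.26, 0.52, 2.54] [0.32, -0.44, 2.15, -0.21, 0.91, 2.49]
-120 [-0.45, 0.25, 1.35, -0.0, 1.55, 2.17] None None
-90 [-0.45, 0.25, 1.35, -0.0, 1.55, 2.69] [0.25, -0.06, 2.15, -0.26, 0.52, -2.7] [0.32, -0.44, 2.15, -0.21, 0.91, -2.74]
-60 None [0.25, -0.06, 2.15, -0.26, 0.52, -2.18] [0.32, -0.44, 2.15, -0.21, 0.91, -2.22]
-30 [-0.45, 0.25, 1.35, -0.0, 1.55, -2.54] [0.25, -0.06, 2.15, -0.26, 0.52, -1.65] [0.32, -0.44, 2.15, -0.21, 0.91, -1.69]
0 [-0.45, 0.25, 1.35, -0.0, 1.55, -2.02] [0.25, -0.06, 2.15, -0.26, 0.52, -1.13] [0.32, -0.44, 2.15, -0.21, 0.91, -1.17]
30 [-0.45, 0.25, 1.35, -0.0, 1.55, -1.5] [0.25, -0.06, 2.15, -0.26, 0.52, -0.6] [0.32, -0.44, 2.15, -0.21, 0.91, -0.65]
60 [-0.45, 0.25, 1.35, -0.0, 1.55, -0.97] [0.25, -0.06, 2.15, -0.26, 0.52, -0.08] [0.32, -0.44, 2.15, -0.21, 0.91, -0.12]
90 [-0.45, 0.25, 1.35, -0.0, 1.55, -0.45] [0.25, -0.06, 2.15, -0.26, 0.52, 0.44] [0.32, -0.44, 2.15, -0.21, 0.91, 0.4]
120 [-0.45, 0.25, 1.35, -0.0, 1.55, 0.07] [0.25, -0.06, 2.15, -0.26, 0.52, 0.97] [0.32, -0.44, 2.15, -0.21, 0.91, 0.92]
150 [-0.45, 0.25, 1.35, -0.0, 1.55, 0.6] [0.25, -0.06, 2.15, -0.26, 0.52, 1.49] [0.32, -0.44, 2.15, -0.21, 0.91, 1.45]
180 [-0.45, 0.25, 1.35, -0.0, 1.55, 1.12] [0.25, -0.06, 2.15, -0.26, 0.52, 2.01] [0.32, -0.44, 2.15, -0.21, 0.91, 1.97]
```

```bash
python3 - <<'E'
from h import *
C=np.array([.587,-.187]); S=np.array([.532,.1715,.078]); a=np.array([-np.sin(.5585),0,np.cos(.5585)])
tiles=[]
for k,(p,ax,ys,lab) in {"cup":([*C,.23],[0,0,1],(30,210),"cup"),"hol":(S+a*.17,a,(-30,150),"holder_rim")}.items():
    for y in ys:
        bot.move_pose(p,Rt(ax,np.radians(y))); bot.dwell(.3)
        im,d,W=wrist_cloud(); m=[r for r in models.cut_out("wrist",lab)]
        mk=np.array([r["pixels"] for r in m]) if m else np.zeros((0,420,560),bool)
        np.savez(f"{k}{y}.npz",im=im,d=d,W=W,mk=mk,p=[r["p"] for r in m])
        print(k,y,[(round(r["p"],2),int(r["pixels"].sum())) for r in m],telemetry.read_t())
        tiles.append(cv2.resize(im[:,:,::-1],(400,300)))
cv2.imwrite("pics/w1.png",np.vstack([np.hstack(tiles[:2]),np.hstack(tiles[2:])]))
E
```

```text
cup 30 [(0.76, 3633), (0.57, 4113)] 2.6167
cup 210 [(0.91, 1813), (0.84, 3647)] 5.6667
hol -30 [(0.88, 5932)] 8.875
hol 150 [] 11.925
```

View pics/w1.png

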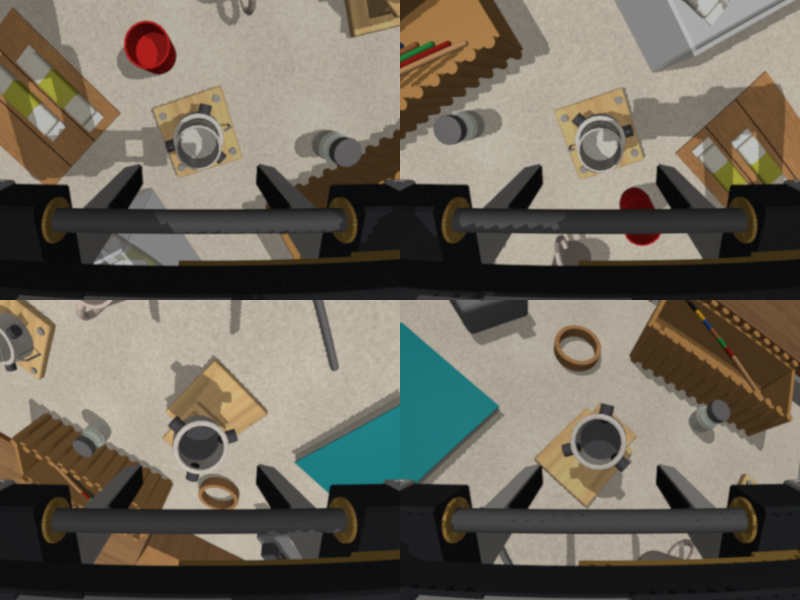

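The close views confirm it: the aluminium cup sits in the plywood block (tile at (198,138)), and the holder is on the plywood stand (tiles at (200,445) and (598,440)). Now I fit the rims from depth.

```bash
cat > fit.py <<'E'
from h import *
C=np.array([.587,-.187]); S=np.array([.532,.1715,.078]); a0=np.array([-np.sin(.5585),0,np.cos(.5585)])
def fitcup(W):
    P=W.reshape(-1,3); P=P[np.isfinite(P).all(1)]; P=P[(np.hypot(*(P[:,:2]-C).T)<.045)&(P[:,2]>.107)&(P[:,2]<.13)]
    # enclosing-circle style: edge fit on the annulus by its min circle
    zt=np.median(P[:,2]); Q=P[np.abs(P[:,2]-zt)<.005,:2]
    c=circ(Q); e,r=cv2.minEnclosingCircle(Q.astype(np.float32)[np.abs(np.hypot(*(Q-c[:2]).T)-c[2])<.006])
    return len(Q),zt,c,e,r
def fithol(W,a=a0,lo=.026,hi=.046):
    P=W.reshape(-1,3); P=P[np.isfinite(P).all(1)]
    for i in range(4):
        B=Rt(a,0); L=(P-S)@B; h=-L[:,2]
        c0=c[:2] if i else np.zeros(2)
        r=np.hypot(*(L[:,:2]-c0).T); k=(r<.043)&(r>.02 if i else r>0)&(h>lo)&(h<hi)
        Q=L[k]
        A=np.c_[Q[:,:2],np.ones(len(Q))]; w=np.ones(len(Q))
        for _ in range(15):
            s=np.linalg.lstsq(A*w[:,None],-Q[:,2]*w,rcond=None)[0]; res=-Q[:,2]-A@s; w=1/(1+(res/.001)**2)
        in_=np.abs(res)<.003; c=circ(Q[in_,:2])
        n=B@np.array([-s[0],-s[1],-1.]); a=n/np.linalg.norm(n)
    rim=S+B@np.array([c[0],c[1],-(s@[c[0],c[1],1])])
    return in_.sum(),rim,a,c[2],np.degrees(np.arccos(a[2])),np.degrees(np.arctan2(a[1],a[0]))
E
python3 - <<'E'
from fit import *
np.set_printoptions(precision=4,suppress=True)
for y in (30,210): print(*fitcup(np.load(f"cup{y}.npz")["W"]))
for y in (-30,150): print(*fithol(np.load(f"hol{y}.npz")["W"]))
E
```

```text
788 0.11543948396156306 [ 0.5845 -0.1867  0.0261] (0.5849727988243103, -0.1869880110025406) 0.028014613315463066
793 0.11531215334502243 [ 0.5859 -0.187   0.0261] (0.58539879322052, -0.18685263395309448) 0.028053181245923042
1713 [0.5154 0.1747 0.1071] [-0.5155  0.1337  0.8464] 0.03333613103635476 32.177722008221096 165.4648606859899
1779 [0.5163 0.1759 0.1075] [-0.5147  0.1338  0.8468] 0.03339133099574315 32.130071151119914 165.4246980597732
```

```bash
cat >> h.py <<'E'
CUP=np.array([.5852,-.1868]); AX=np.array([-.5151,.1338,.8466]); AX/=np.linalg.norm(AX)
SEAT=np.array([.5151,.1755,.1085])-.036*AX; Z=np.array([0,0,1.]); np.set_printoptions(precision=3,suppress=True)
E
python3 - <<'E'
from h import *
Y=np.radians(120); R=lambda y:Rt(Z,Y+y)
bot.move_pose([*CUP,.2],R(0)); bot.move_linear([*CUP,.093],feed=.12)
f0=np.array(telemetry.read_wrist_force()); print("f0",f0)
effector.grip(0.0,50); print("grip",telemetry.read_opening(),telemetry.read_grip_force(),np.array(telemetry.read_wrist_force()),telemetry.read_t())
z=.093; s=1
for i in range(4):
    dz,A=(.0005,.6) if i==0 else (.0025,1.2)
    z+=dz; bot.move_linear([*CUP,z],R(s*.6),feed=dz/(A/1.5)); s=-s
    print(i,round(z,4),telemetry.read_eef_pos()[2],np.array(telemetry.read_wrist_force()),np.array(telemetry.read_ft_torque()),telemetry.read_t())
    if telemetry.read_wrist_force()[2]<-9: break
im,d=optics.camera("side"); cv2.imwrite("pics/s2.png",cv2.resize(im[100:240,170:350,::-1],None,fx=4,fy=4))
for c in ("side",): print([(np.array(r["location"]),r["p"]) for r in models.spot_point(c,"cup_mid")])
E
```

```text
f0 [ 0.221 -0.041  0.53 ]
grip 0.5876846399535645 49.999989727512 [-0.61  -0.363  0.453] 15.0833
0 0.0935 0.09313402580636553 [ 0.118 -0.091 -1.828] [-0.146  0.039 -0.28 ] 15.8333
1 0.096 0.09560763615204572 [ 1.361 -0.694 -4.95 ] [-0.121 -0.439 -0.233] 17.1833
2 0.0985 0.09882243835213836 [-0.382 -0.244 -1.249] [-0.188  0.314  0.28 ] 18.5333
3 0.101 0.10066632579508553 [ 0.177 -0.211 -3.097] [-0.005 -0.048 -0.287] 19.8833
[(array([ 0.585, -0.19 ,  0.076]), 0.83), (array([ 0.452, -0.177,  0.05 ]), 0.69)]
```

View pics/s2.png

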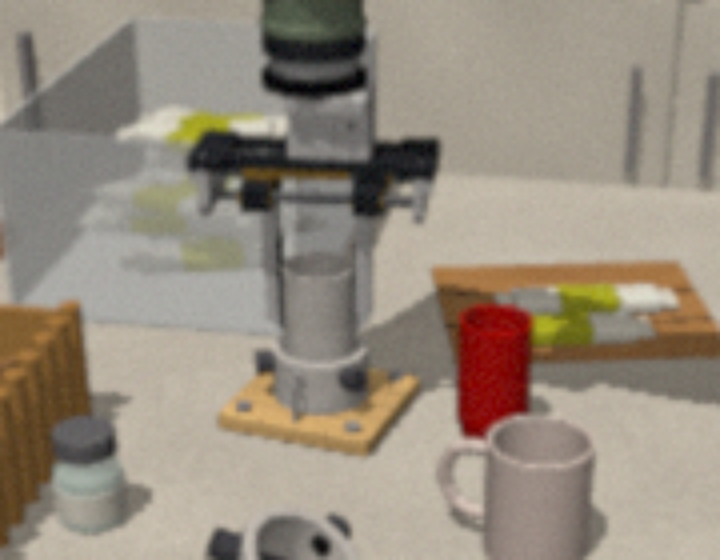

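The cup has come up about 7 mm, the wrist forces are low and the ring is still in its block. I carry on.

```bash
python3 - <<'E'
from h import *
Y=np.radians(120); R=lambda y:Rt(Z,Y+y)
z=.101; s=1
for i in range(5):
    dz=.0033; z+=dz; A=1.2 if i<4 else .6
    bot.move_linear([*CUP,z],R(s*.6 if i<4 else 0),feed=dz/(A/1.5)); s=-s
    f=np.array(telemetry.read_wrist_force()); print(i,round(z,4),f,telemetry.read_t())
    if f[2]<-9: break
else:
    bot.move_linear([*CUP,.2],feed=.12)
    print(np.array(telemetry.read_wrist_force()),telemetry.read_opening(),telemetry.read_t())
    im,d=optics.camera("side"); cv2.imwrite("pics/s3.png",cv2.resize(im[60:240,170:350,::-1],None,fx=3,fy=3))
    print([(np.array(r["location"]),r["p"]) for r in models.spot_point("side","cup_mid")])
E
```

```text
0 0.1043 [-0.526  1.239  1.905] 21.3333
1 0.1076 [ 0.114 -0.65  -1.252] 22.6833
2 0.1109 [-0.718 -0.626 -0.348] 24.0333
3 0.1142 [ 0.678 -0.284 -1.428] 25.3833
4 0.1175 [ 0.201 -0.534 -1.219] 26.1333
[ 0.319  0.337 -2.083] 0.5915708238449665 26.9667
[(array([ 0.454, -0.178,  0.054]), 0.67), (array([ 0.584, -0.186,  0.179]), 0.66)]
```

View pics/s3.png

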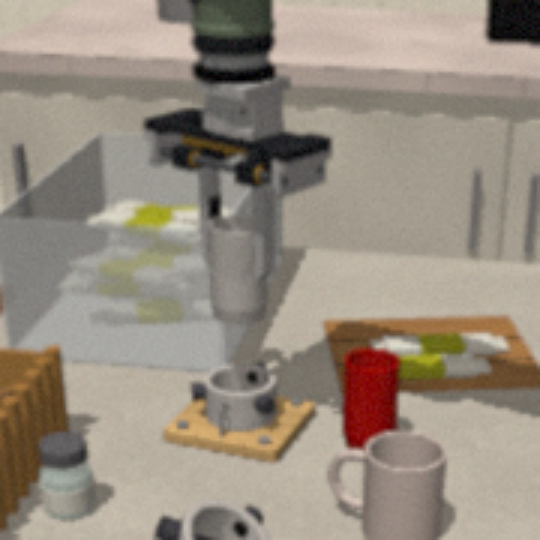

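```bash
cat > ins.py <<'E'
from h import *
Y=np.radians(60); R=lambda y:Rt(AX,Y+y); P=lambda h:SEAT+AX*(.071+h)
def rd(): return np.mean([telemetry.read_wrist_force() for _ in range(3)],0)
E
python3 - <<'E'
from ins import *
bot.move_pose(P(.08),R(0)); bot.dwell(.2); f0=rd(); print("f0",f0,telemetry.read_t())
bot.move_linear(P(.04),feed=.08); bot.move_linear(P(.0265),feed=.04)
L=lambda:(rd()-f0)@R(0)*[1,1,-1]
print("entry tool-frame",L(),telemetry.read_t()); np.save("f0.npy",f0)
h=.0265; s=1
if np.abs(L()).max()<6:
  for i in range(5):
    dh,A=(.001,.6) if i==0 else (.003,1.2)
    h-=dh; bot.move_linear(P(h),R(s*.6),feed=dh/(A/1.5)); s=-s
    print(i,round(h,4),L(),np.array(telemetry.read_ft_torque()),telemetry.read_t())
    if L()[2]>8: break
np.save("st.npy",[h,s])
im,d=optics.camera("side"); cv2.imwrite("pics/s4.png",cv2.resize(im[140:310,170:350,::-1],None,fx=3,fy=3))
E
```

```text
f0 [-0.246  0.197 -1.606] 28.7417
entry tool-frame [-0.319 -0.246  0.711] 29.8833
0 0.0255 [-0.692 -0.77  -0.11 ] [ 0.124  0.429 -0.012] 30.6333
1 0.0225 [-0.674  0.644  0.296] [ 0.145  0.259 -0.01 ] 31.9833
2 0.0195 [-0.299  1.447  2.223] [0.009 0.205 0.122] 33.3333
3 0.0165 [0.722 1.516 3.905] [ 0.372  0.123 -0.082] 34.6833
4 0.0135 [-0.212  1.195  3.626] [-0.015  0.063  0.296] 36.0333
```

View pics/s4.png

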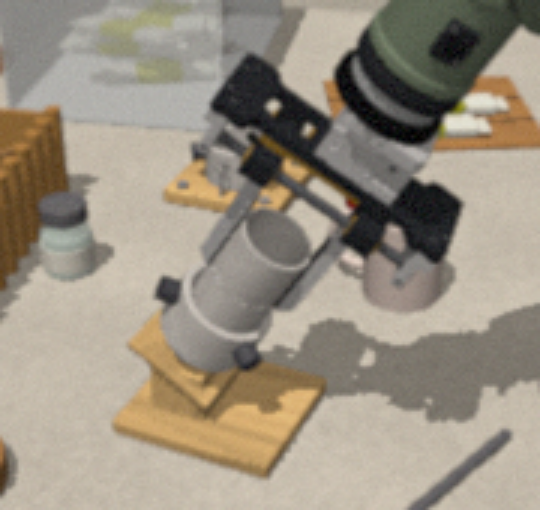

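The cup is going in along the holder's axis at about 4 N, so I continue down to the floor.

```bash
python3 - <<'E'
from ins import *
f0=np.load("f0.npy"); h,s=np.load("st.npy"); L=lambda:(rd()-f0)@R(0)*[1,1,-1]
for dh in (.003,.003,.003,.0025,.0015,.0015,.001,.001):
    h-=dh; bot.move_linear(P(h),R(s*.6),feed=dh/(1.2/1.5)); s=-s
    l=L(); print(round(h,4),l,np.array(telemetry.read_ft_torque()),telemetry.read_t())
    if l[2]>7.2 or telemetry.read_t()>47: break
np.save("st.npy",[h,s])
E
```

```text
0.0105 [-0.198  2.031  3.019] [ 0.543  0.002 -0.076] 37.4333
0.0075 [-1.356  3.747 -4.548] [ 0.043 -0.546  0.398] 38.7833
0.0045 [-0.341  2.922  1.393] [ 0.504 -0.219  0.082] 40.1333
0.002 [-1.38   2.198 -0.221] [ 0.075 -0.223  0.434] 41.4833
0.0005 [-0.466  3.682 -1.243] [ 0.711 -0.302  0.15 ] 42.8333
-0.001 [-2.265  1.302  5.502] [ 0.035 -0.068 -0.096] 44.1833
-0.002 [0.206 2.865 5.554] [ 0.621  0.032 -0.043] 45.5333
-0.003 [-1.01   2.666  8.317] [0.16  0.06  0.178] 46.8833
```

```bash
python3 - <<'E'
from ins import *
effector.grip(1.0); print(telemetry.read_t())
h,s=np.load("st.npy"); bot.move_linear(P(h)+AX*.10,feed=.15); print(telemetry.read_t())
im,d,W=wrist_cloud()
Q=W.reshape(-1,3); Q=Q[np.isfinite(Q).all(1)]; q=(Q-SEAT)@Rt(AX,0); hh=-q[:,2]; r=np.hypot(q[:,0],q[:,1])
k=(r<.036)&(hh>.08)&(hh<.115); zt=np.median(hh[k]); k&=abs(hh-zt)<.004; print("top h",zt,k.sum(),circ(q[k,:2]))
k2=(r>.0315)&(r<.036)&(hh>.025)&(hh<.045); print("rim h",np.median(hh[k2]) if k2.any() else None,k2.sum())
g,_=optics.camera("side"); cv2.imwrite("pics/s5.png",np.hstack([cv2.resize(g[140:310,170:350,::-1],(400,378)),cv2.resize(im[:,:,::-1],(400,378))]))
print([(np.array(r_["location"]),r_["p"],np.linalg.norm(np.array(r_["location"])-SEAT)) for r_ in models.spot_point("side","cup_mid")],telemetry.read_t(), np.array(telemetry.read_wrist_force()))
E
```

```text
47.6417
48.4583
top h 0.09319912305635353 1076 [0.002 0.    0.026]
rim h 0.03473368936610399 645
[(array([0.508, 0.176, 0.12 ]), 0.96, np.float64(0.04958161327980558)), (array([ 0.453, -0.176,  0.049]), 0.62, np.float64(0.35748436923381904))] 48.6083 [-0.062 -0.207 -0.364]
```

View pics/s5.png

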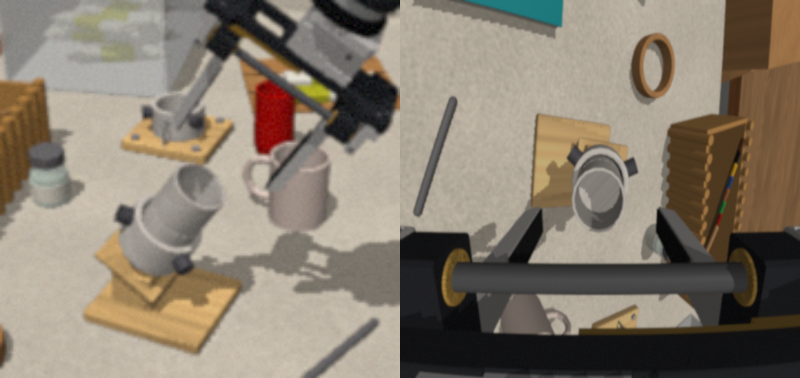

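With the cup released, its top stands 58.5 mm above the holder rim against 59 mm when fully home, and its top is within 2 mm of the axis. It is seated, so I hand in.

```bash
python3 -c "
from h import *
print(bot.close_job(),telemetry.read_t())"
```

```text
the job is handed in; nothing more can be done
the job is handed in; nothing more can be done
```

The job is handed in: I twisted the cup out of the storage socket, twisted it down onto the slanted holder's floor and let go. My last check was at 48.6 s of the 56 s; the judge gave no verdict.

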